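Extend the ratchet handle for a seized hub nut

TASK

The extendable ratchet is already on the seized nut of the hub in the vice, set at the angle it will be heaved from. Squeeze in the lock button on the side of its handle, draw the handle straight out past the first stop to the second stop (full length) without swinging the ratchet round, and finish still gripping the handle firmly there at full length, ready for the heave: do not let go. Leave the parts lying on the shelf alone.

Things in the scene. Friction and masses are not known exactly. Their poses are not given: they have to be found in the camera images.
- sleeve_grip (a point): point on the centre line of the ratchet's sliding black handle sleeve, level with its lock button, 208 mm above the shelf. Moves with the sleeve. x points outward along the handle, away from the ratchet head (the way it is pulled), y out of the side with the lock button, z up; the ratchet lies level. Nothing stands within 100 mm below the sleeve.
- catch_face (a point): centre of the outer face of the lock button, a round steel button 16 mm across on one long side of the sleeve (axes as sleeve_grip). Released it stands 6 mm out of the sleeve's side; squeezed flush (about 6 N; a grip across the sleeve at the button does it) it frees the sleeve, and it must stay in while the sleeve moves; let go, it springs out and locks at the next stop.
- catch (a joint): how far the lock button is squeezed in, m: 0 released, 0.006 flush with the sleeve's side (0.0065 at most). The sleeve is free from 0.0045 on.
- extension (a joint): how far the handle sleeve is drawn out, m: 0 shut, 0.050 first stop, 0.100 second and last stop (full length, a hard end). It slides with about 3 N of friction once the button is in; with the button out it is locked at the stops with about 1 mm of play.
- sleeve: the sleeve itself: a bar 136 mm long, 30 mm wide (y), 24 mm high (z), from 16 mm inward of sleeve_grip to 120 mm outward of it; axes as sleeve_grip. Inward of it a steel bar 16 mm wide, 10 mm high leads to the ratchet head (39 mm wide, 23 mm high). Origin at mid-height, 88 mm inward of sleeve_grip (on the head's axis when shut), moving with the sleeve.
- ratchet_neck (a point): point on the steel bar 60 mm out from the axis of the ratchet head; it moves only if the whole ratchet is swung about the upright hub axis, which it does against about 0.45 N m of drag.
- vice: grey bench vice 100 mm high fixed to the shelf, a bicycle hub upright in its 80 mm wide jaws and the ratchet's socket on the hub; origin on the shelf under the hub axis. Hub and socket lie within 29 mm of that axis, up to 195 mm high. The vice's screw and bar reach 165 mm along its -x, below 80 mm height; its body reaches 100 mm along +x.
- saddle: loose black plastic saddle, 265 x 150 x 68 mm, lying on its rails; origin under its centre. To be left alone.
- seatclamp: loose chrome seat clamp ring, 37 mm across, 16 mm high; origin under its centre. To be left alone.
- bell: loose steel bell, 55 mm across, 45 mm high; origin under its centre. To be left alone.
- hexkey: loose hex key, 90 x 30 mm, 6 mm thick; origin under the middle of its long arm. To be left alone.

How it is judged:
By the outcome, as a careful person would: the job done as asked, in the order asked, and still so for the second after the job is handed in, while the arm keeps its last pose, push and grip.
It also fails if it takes over 38 s, if anything falls off the work surface, if the arm or the gripper's body presses on something with over 40 N, if the wrist force passes 120 N, or if a joint passes its speed limit or range.

ROBOT

A 6-joint arm with a two-finger parallel gripper is mounted at the origin on the work surface. World frame = base frame: x ahead of the robot, y to its left, z up, the work surface at z = 0. Lengths are in m, angles in degrees, forces in N, time in s.
With the tool pointing down it reaches from about 0.15 to 0.775 m from the base axis. Payload 6.1 kg.
Tool frame: the origin (TCP) lies on the centre line of the jaws, within the pads' length; the fingertips stand 22 mm ahead of it and the grasp point (between the pads) lies 3 mm ahead of it; z points along the fingers, y is the direction in which the jaws open and shut (so a half turn about z gives the same grasp; the last joint's range is limited). The gripper opens to 85 mm and grips with 20 to 120 N. Pads are 22 mm wide; open, the fingers measure 114 mm over their backs; the gripper's body (76 mm by 85 mm) begins 54 mm behind the grasp point. The pads swing forward as they close: fully open they stand 13 mm farther back than shut.
Start: joints at [0, 7.208, -2.269, 80.523, 0, 90], TCP at [0.525, -0, 0.253] pointing down, gripper open.
Joint ranges: [-155.77, 155.77], [-54.66, 111.73], [-72.52, 77.12], [-102.08, 115.82], [-83.92, 84.16], [-180, 180]. Speed limits (degrees/s): [136.94, 136.94, 172.46, 180, 180, 180].

INTERFACE

Orientations are given as a 3x3 rotation matrix whose columns are the frame's x, y, z axes.
In Python, from rig import robot, capture, calibration, job gives the robot as it stands.
- The arm moves only by the tool carry_out, never from a script. Its argument "rows" is a list of rows, each a list of 7 numbers: the shift along the tool's x, y, z in mm, then the turn, a rotation vector about the tool's x, y, z in rad, then the finger opening in mm, from 0 to 85.4. A call has 1 to 12 rows; each row is the pose to reach, as a shift and turn from the pose commanded when the call began, along the tool's axes at that moment; what a row does not reach only later rows make up. A row lasts 1/10 s, in which the tool goes at most 50 mm and 8.59 degrees, less where a joint would pass 70% of its speed; a pose out of reach is approached as far as the arm can. A call with a gripper value outside its range is refused whole. The fingers move at their own pace and stop on an object; "force" is the grip in N (left out, the last holds). Time passes only in rows, so rows that repeat a pose let the fingers close. It gives the time, the measured TCP pose, the force and the opening at its end, in the units of the state.
- robot.get_state(): the state, without advancing time (a new reading comes with each control period).
- capture(name): name is "scene" or "side" or "wrist"; returns the picture (480x640x3 uint8, blue, green, red); there is no depth.
- calibration(name): a dict with "vertical_fov" (degrees; the focal length in pixels is half the picture's height over the tangent of half this angle, whatever the lens; pixels are square), "cx", "cy" (the principal point, pixels), "dist" ([k1, k2, p1, p2, k3] as OpenCV has them; the pictures are not rectified), "pose" (4x4, takes a point from camera to world coordinates); the wrist camera has in their place "tool_from_camera" (4x4, takes a point from camera to tool coordinates, whose origin is the TCP and whose axes are the flange's). Camera axes: x right, y down, z forward; pixel columns grow to the right and rows downward; lengths in m; the calibration is good to about 2 mm. A picture is of the moment at which its call begins: read the wrist's pose just before it. calibration takes no time and is no camera call.
- job.close_job(): hands the job in, once; it reports no verdict.
The state is a dict: "time": time; "joint_positions": joint angles; "qd": joint speeds; "joint_efforts": joint torques, N m; "ee_pos": TCP position; "ee_rot": TCP orientation; "force": force on the tool from outside, world axes, zero at the start; "wrist_torque": the same for the moment, N m; "opening": finger opening in m.
Only numpy, scipy, OpenCV 4.12 (cv2) and the standard library are available. Lean on these libraries where they do the work, as an engineer would, in place of code of your own. Each camera call takes 0.05 s, during which the arm holds its last target.

## Working session

There is one attempt and no reset: what is moved stays moved. The work goes in short steps, Python scripts to look and compute and a tool call to move; the robot and the scene stay as the last step left them, time stands still between calls to the robot, and variables do not carry over. Pictures are saved under pics/ and viewed, and the job is handed in when it is done.

Besides the shell and the picture viewer there is one more tool, called after "Call:" as name(argument=value, ...), one argument or row to a line, values as JSON. carry_out: Moves the arm, as the interface text tells. Its arguments: {"type":"object","properties":{"rows":{"type":"array"},"force":{"type":"number"}},"required":["rows"]}

```bash
mkdir -p pics; ls
python3 - <<'E'
from rig import robot,capture,calibration,job
import cv2
for n in("scene","side","wrist"):
    cv2.imwrite(f"pics/{n}0.png",capture(n)); print(n,calibration(n))
s=robot.get_state();print(s)
E
```

```text
pics
scene {'vertical_fov': 53.26995758390623, 'cx': 323.81991900860845, 'cy': 238.6688624902952, 'dist': array([0.01636958, 0.        , 0.        , 0.        , 0.        ]), 'pose': array([[ 0.45585595,  0.66074556, -0.596331  ,  1.04968706],
       [ 0.8900162 , -0.34453748,  0.29860525, -0.31726943],
       [-0.00815628, -0.66686523, -0.74513371,  0.75070403],
       [ 0.        ,  0.        ,  0.        ,  1.        ]])}
side {'vertical_fov': 48.42757104671757, 'cx': 312.5370939334971, 'cy': 235.1315978505127, 'dist': array([-0.03545606,  0.        ,  0.        ,  0.        ,  0.        ]), 'pose': array([[ 0.92740475, -0.20341845,  0.31391299,  0.2357577 ],
       [-0.37392194, -0.52689778,  0.76325691, -0.91313391],
       [ 0.01013952, -0.82522704, -0.56471013,  0.75595253],
       [ 0.        ,  0.        ,  0.        ,  1.        ]])}
wrist {'vertical_fov': 64.80477133243375, 'cx': 316.53114895640465, 'cy': 241.6109752292525, 'dist': array([0.01198679, 0.        , 0.        , 0.        , 0.        ]), 'tool_from_camera': array([[-5.73672194e-04, -9.57746665e-01, -2.87612582e
[... 385 characters left out ...]
219245e+01,
       -2.88144962e-05,  9.00016160e+01]), 'qd': array([ 0.06970567, -0.22022049,  0.12534972, -0.06027456, -0.09649857,
       -0.06361463]), 'joint_efforts': array([-6.60388159e-04, -4.36274636e+01,  3.53150582e+01,  1.35390865e-02,
        2.80258462e-06, -9.74541621e-07]), 'ee_pos': array([5.24734541e-01, 4.11318447e-06, 2.52700976e-01]), 'ee_rot': array([[ 2.01026251e-05,  9.99999277e-01, -1.20268282e-03],
       [ 1.00000000e+00, -2.01032562e-05, -5.12650432e-07],
       [-5.36827902e-07, -1.20268281e-03, -9.99999277e-01]]), 'force': array([ 0.06892051, -0.38287201, -0.12958605]), 'wrist_torque': array([-0.02189696, -0.00705601, -0.0181883 ]), 'opening': 0.0851980465427246}
```

View pics/scene0.png

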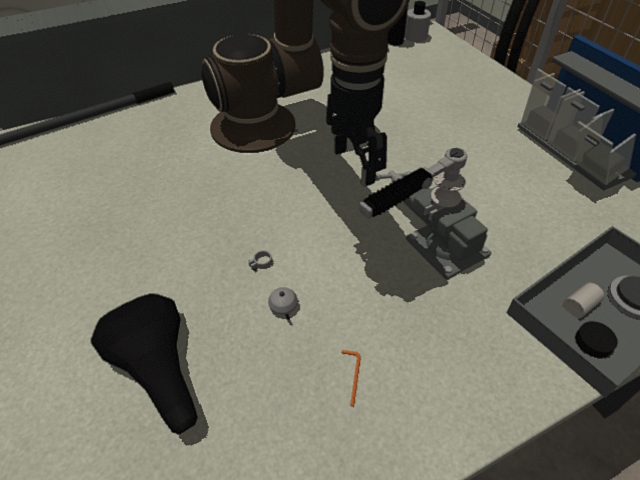

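View pics/side0.png

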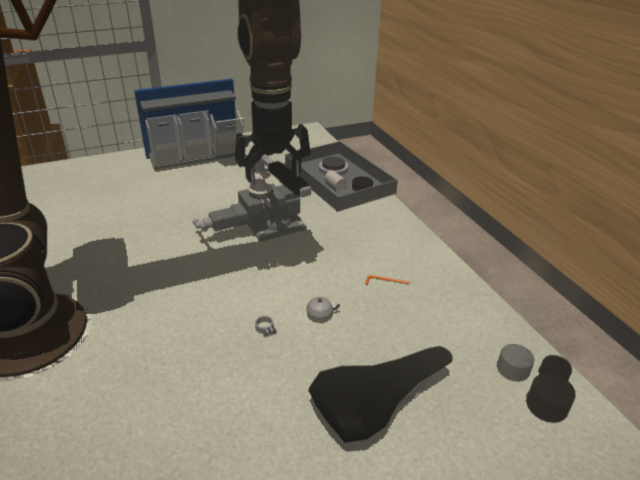

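View pics/wrist0.png

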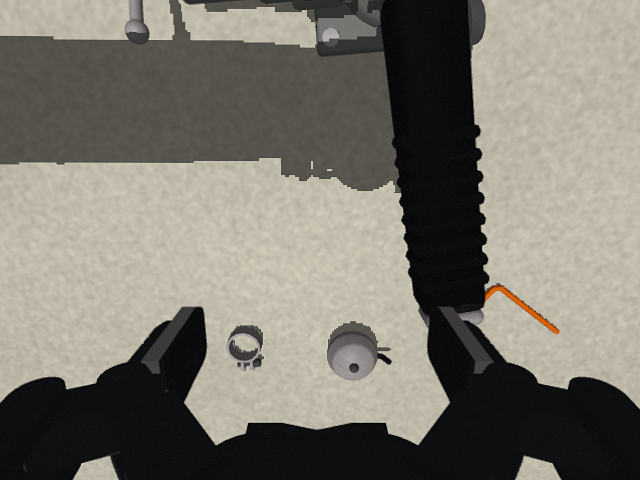

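Run:
```python
import cv2
a=cv2.imread("pics/scene0.png")[130:280,340:500];cv2.imwrite("pics/sc_crop.png",cv2.resize(a,None,fx=4.9,fy=4,interpolation=2)[:600,:800])
cv2.imwrite("pics/sc_crop.png",cv2.resize(a,(640,600),interpolation=2))
a=cv2.imread("pics/side0.png")[140:250,180:330];cv2.imwrite("pics/si_crop.png",cv2.resize(a,(750,550),interpolation=2))
```

```text
(no output)
```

View pics/sc_crop.png

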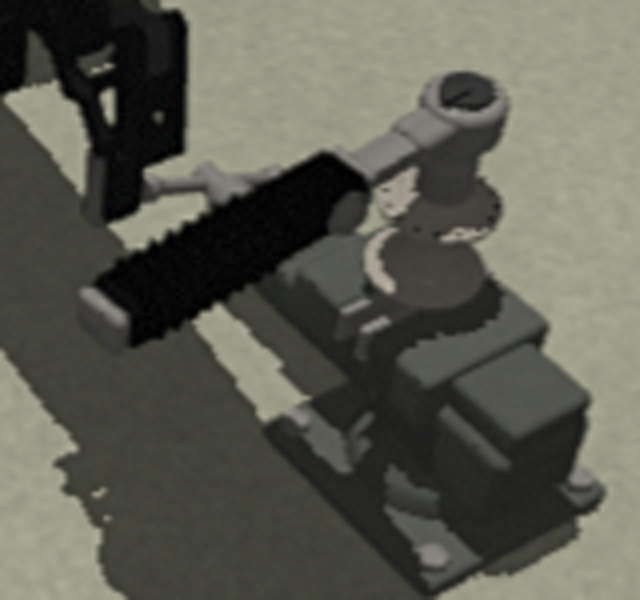

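View pics/si_crop.png

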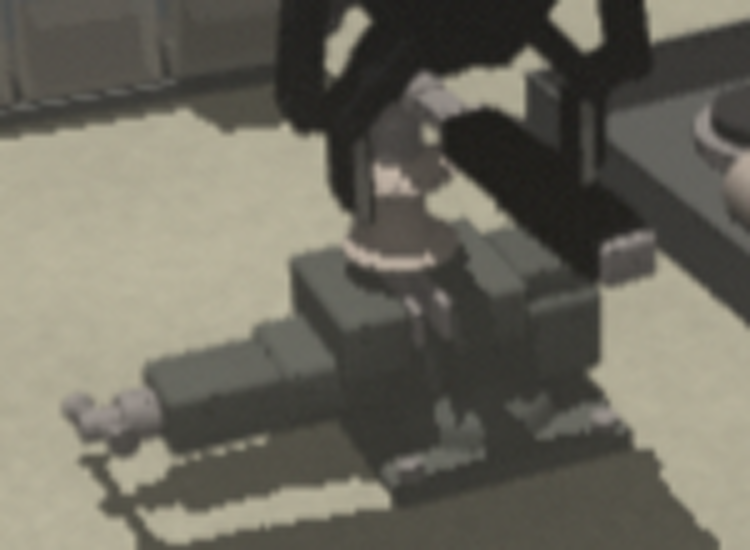

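```bash
cat > h.py <<'E'
import numpy as np,cv2
from rig import robot,capture,calibration,job
def K(c):
    f=240/np.tan(np.radians(c["vertical_fov"]/2)); return np.array([[f,0,c["cx"]],[0,f,c["cy"]],[0,0,1.]])
def pose(n,tcp=None):
    c=calibration(n)
    if n!="wrist": return c["pose"]
    T=np.eye(4);T[:3,:3]=tcp[1];T[:3,3]=tcp[0]; return T@c["tool_from_camera"]
def ray(n,uv,tcp=None):
    c=calibration(n);p=cv2.undistortPoints(np.array([[uv]],float),K(c),c["dist"])[0,0]
    P=pose(n,tcp);d=P[:3,:3]@[p[0],p[1],1];return P[:3,3],d/np.linalg.norm(d)
def tri(*rs):
    A=sum(np.eye(3)-np.outer(d,d) for o,d in rs);b=sum((np.eye(3)-np.outer(d,d))@o for o,d in rs)
    x=np.linalg.solve(A,b);return x,[1000*np.linalg.norm(np.cross(x-o,d)) for o,d in rs]
def atz(r,z): o,d=r;return o+d*(z-o[2])/d[2]
def proj(n,X,tcp=None):
    c=calibration(n);P=np.linalg.inv(pose(n,tcp));return cv2.projectPoints(np.array([X],float),cv2.Rodrigues(P[:3,:3])[0],P[:3,3],K(c),c["dist"])[0].ravel()
E
python3 - <<'E'
from h import *
np.set_printoptions(precision=4,suppress=True)
s=robot.get_state();t=(s["ee_pos"],s["ee_rot"])
print("cap",tri(ray("scene",(366.2,209.5)),ray("side",(305.6,191.4))))
print("cap3",tri(ray("scene",(366.2,209.5)),ray("side",(305.6,191.4)),ray("wrist",(452,317),t)))
print("head top",atz(ray("scene",(456.3,153)),.22))
print("button",atz(ray("scene",(427,182.5)),.208))
# sleeve edges in wrist at top z .22
for uv in[(399,140),(474,140),(410,250),(484,250),(387,30),(469,30)]: print(uv,atz(ray("wrist",uv,t),.22))
E
```

```text
cap (array([ 0.5893, -0.0101,  0.2042]), [np.float64(1.600370613075038), np.float64(1.600370613075098)])
cap3 (array([ 0.59  , -0.0134,  0.2071]), [np.float64(2.9676105349093556), np.float64(2.605041480793232), np.float64(2.376354272491513)])
head top [0.5526 0.1948 0.22  ]
button [0.5825 0.1135 0.208 ]
(399, 140) [0.5571 0.0686 0.22  ]
(474, 140) [0.5866 0.0685 0.22  ]
(410, 250) [0.5647 0.0228 0.22  ]
(484, 250) [0.5964 0.0228 0.22  ]
(387, 30) [0.5502 0.1073 0.22  ]
(469, 30) [0.5801 0.1072 0.22  ]
```

Call:
carry_out(
  rows=[
    [0,0,-10,0,0,0,85],
    [20,8,-30,0,0,-0.03,80],
    [50,20,-40,0,0,-0.08,75],
    [80,32,-40,0,0,-0.13,70],
    [100,40,-40,0,0,-0.165,70],
    [108,43,-40,0,0,-0.178,70],
    [108,43,-40,0,0,-0.178,70],
    [108,43,-40,0,0,-0.178,70],
  ],
)

```text
time: 0.95
ee_pos: [0.5677, 0.1074, 0.2934]
ee_rot: [[-0.176, 0.984, -0.0], [0.984, 0.176, -0.0], [-0.0, -0.0, -1.0]]
force: [-0.3, -0.6, 0.2]
opening: 0.0698
```

Run:
```python
from h import *
np.set_printoptions(precision=5,suppress=True)
s=robot.get_state();print(s["time"],s["ee_pos"],s["ee_rot"],s["force"])
np.savez("p1.npz",p=s["ee_pos"],R=s["ee_rot"])
w=capture("wrist");cv2.imwrite("pics/w1.png",w)
cv2.imwrite("pics/s1.png",capture("scene"))
```

```text
0.95 [0.5677  0.10743 0.29343] [[-0.17629  0.98434 -0.00028]
 [ 0.98434  0.17629 -0.00045]
 [-0.0004  -0.00036 -1.     ]] [-0.29517 -0.6394   0.19651]
```

View pics/w1.png

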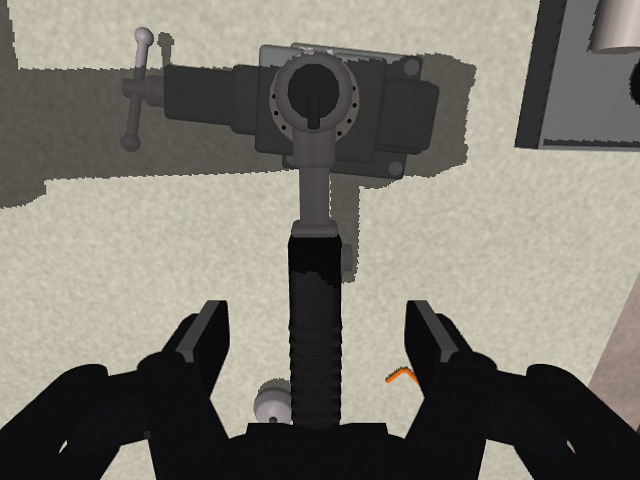

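Run:
```python
import cv2
a=cv2.imread("pics/w1.png")[50:320,240:420];a=cv2.convertScaleAbs(a,alpha=1.8,beta=15);cv2.imwrite("pics/w1c.png",cv2.resize(a,(400,600),interpolation=2))
a=cv2.imread("pics/w1.png")[220:340,265:385];a=cv2.convertScaleAbs(a,alpha=2,beta=20);cv2.imwrite("pics/w1d.png",cv2.resize(a,(600,600),interpolation=2))
```

```text
(no output)
```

View pics/w1c.png

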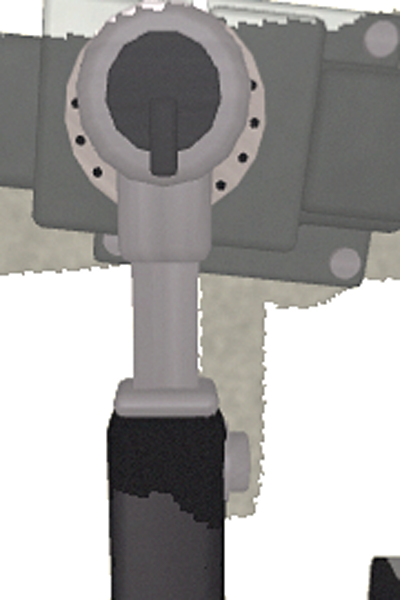

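View pics/w1d.png

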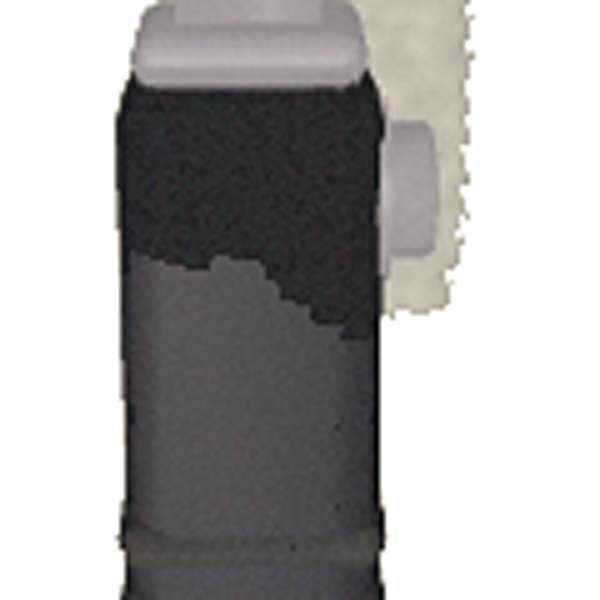

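Run:
```python
from h import *
np.set_printoptions(precision=4,suppress=True)
z=np.load("p1.npz");t=(z["p"],z["R"])
print("button",tri(ray("wrist",(351,258),t),ray("scene",(427,182.5))))
print("head",tri(ray("wrist",(313.4,90.5),t),ray("scene",(456.3,153))))
def tool(X): return 1000*t[1].T@(X-t[0])
for n,uv,h in [("btn face",(352,258),.208),("L",(288.6,260),.216),("R",(341.3,260),.216),("L2",(289.5,320),.216),("R2",(341,320),.216),("neckL",(300,195),.213),("neckR",(329,195),.213),("head",(313.4,90.5),.22)]:
    X=atz(ray("wrist",uv,t),h);print(n,X,"tool mm",tool(X))
```

```text
button (array([0.5858, 0.1119, 0.2108]), [np.float64(1.0668483650845464), np.float64(1.066848365084275)])
head (array([0.5502, 0.1966, 0.2178]), [np.float64(0.3984348238586983), np.float64(0.39843482385888945)])
btn face [0.5876 0.1118 0.208 ] tool mm [ 0.872  20.3537 85.4212]
L [0.5516 0.1071 0.216 ] tool mm [  2.5057 -15.9117  77.4335]
R [0.5806 0.1122 0.216 ] tool mm [ 2.48   13.5929 77.423 ]
L2 [0.5579 0.0702 0.216 ] tool mm [-34.8805 -16.1918  77.4485]
R2 [0.5877 0.0755 0.216 ] tool mm [-34.912   14.0936  77.4377]
neckL [0.5518 0.1438 0.213 ] tool mm [38.6268 -9.1752 80.4168]
neckR [0.5673 0.1465 0.213 ] tool mm [38.6158  6.4809 80.4112]
head [0.55   0.1961 0.22  ] tool mm [90.4787 -1.738  73.3935]
```

View pics/s1.png

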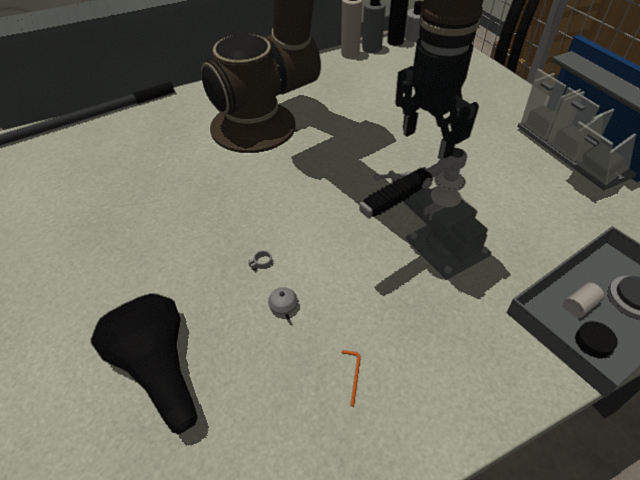

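Call:
carry_out(
  rows=[
    [1,2,20,0,0,0,70],
    [1.5,2,45,0,0,0,70],
    [1.5,2,65,0,0,0,65],
    [1.5,2,78,0,0,0,60],
    [1.5,2,82,0,0,0,50],
    [1.5,2,82,0,0,0,42],
    [1.5,2,82,0,0,0,40],
    [1.5,2,82,0,0,0,40],
    [1.5,2,82,0,0,0,40],
  ],
  force=25,
)

```text
time: 1.95
ee_pos: [0.5701, 0.1099, 0.2122]
ee_rot: [[-0.177, 0.984, 0.001], [0.984, 0.177, 0.0], [0.0, 0.001, -1.0]]
force: [-0.1, 0.8, -0.0]
opening: 0.0398
```

Run:
```python
from h import *
np.set_printoptions(precision=5,suppress=True)
s=robot.get_state();print(s["time"],s["ee_pos"],s["ee_rot"],s["force"],s["opening"])
np.savez("p2.npz",p=s["ee_pos"],R=s["ee_rot"])
w=capture("wrist");cv2.imwrite("pics/w2.png",w)
a=cv2.convertScaleAbs(w[100:400,180:460],alpha=2,beta=20);cv2.imwrite("pics/w2c.png",cv2.resize(a,(560,600),interpolation=2))
```

```text
1.95 [0.57009 0.10991 0.21218] [[-0.17707  0.9842   0.00145]
 [ 0.9842   0.17707  0.00027]
 [ 0.00001  0.00148 -1.     ]] [-0.12843  0.76979 -0.02422] 0.03984430055353503
```

View pics/w2c.png

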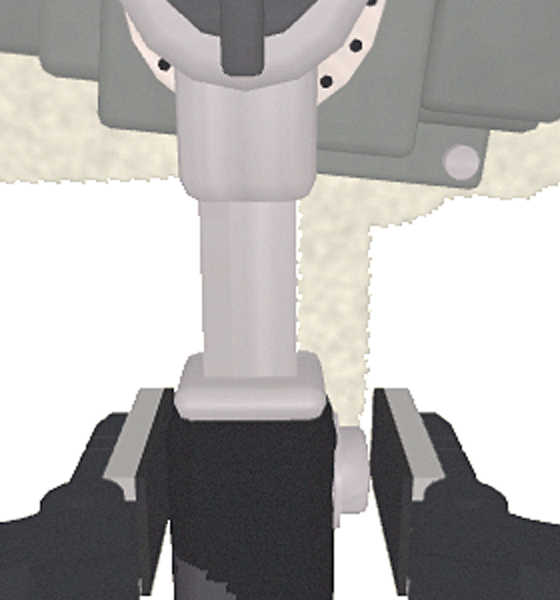

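Run:
```python
from h import *
np.set_printoptions(precision=2,suppress=True)
z=np.load("p2.npz");t=(z["p"],z["R"])
def tool(X): return 1000*t[1].T@(X-t[0])
def px(x,y): return (x/2+180,y/2+100)
for n,uv,h in [("btn face",px(366,470),.208),("btn near",px(355,513),.208),("btn far",px(355,428),.208),("sleeveL",px(173,480),.216),("sleeveR",px(332,480),.216),("neckL",px(201,300),.213),("neckR",px(298,300),.213),("sleeve end collar",px(250,418),.22)]:
    print(n,tool(atz(ray("wrist",uv,t),h)))
for y in(-20,20):
  for zz in (-13,22): 
    print(y,zz,(proj("wrist",t[0]+t[1]@np.array([.011,y/1000,zz/1000]),t)-[180,100])*2)
```

```text
btn face [-1.56 17.17  4.2 ]
btn near [-10.85  15.37   4.2 ]
btn far [ 7.22 14.83  4.2 ]
sleeveL [  1.25 -18.11  -3.85]
sleeveR [ 1.19 10.09 -3.81]
neckL [ 33.82 -12.52  -0.84]
neckR [33.79  3.87 -0.82]
sleeve end collar [15.36 -4.22 -7.83]
-20 -13 [151.95 457.2 ]
-20 22 [177.8  370.99]
20 -13 [398.77 456.93]
20 22 [371.54 370.79]
```

Call:
carry_out(
  rows=[
    [-1,0,0,0,0,0,38],
    [-1,-0.6,0,0,0,0,37],
    [-1,-1.1,0,0,0,0,36],
    [-1,-1.6,0,0,0,0,35],
    [-1,-2.1,0,0,0,0,34],
    [-1,-2.1,0,0,0,0,34],
  ],
)

```text
time: 2.6
ee_pos: [0.5683, 0.1085, 0.2116]
ee_rot: [[-0.177, 0.984, 0.001], [0.984, 0.177, 0.0], [-0.0, 0.001, -1.0]]
force: [2.9, -0.3, 1.5]
opening: 0.0341
```

Run:
```python
from h import *
np.set_printoptions(precision=5,suppress=True)
s=robot.get_state();print(s["time"],s["ee_pos"],s["ee_rot"].T@s["force"],s["opening"])
```

```text
2.6 [0.56827 0.10849 0.2116 ] [-0.7959   2.78341 -1.48127] 0.03408232611297247
```

Call:
carry_out(
  rows=[
    [0,-0.4,0,0,0,0,33],
    [0,-0.8,0,0,0,0,32],
    [0,-1.2,0,0,0,0,31],
    [0,-1.5,0,0,0,0,30],
    [0,-1.5,0,0,0,0,28],
    [0,-1.5,0,0,0,0,26],
    [0,-1.5,0,0,0,0,26],
  ],
)

```text
time: 3.3
ee_pos: [0.5663, 0.1082, 0.2119]
ee_rot: [[-0.177, 0.984, 0.001], [0.984, 0.177, 0.0], [-0.0, 0.001, -1.0]]
force: [0.6, -0.7, 5.7]
opening: 0.0298
```

Run:
```python
from h import *
np.set_printoptions(precision=5,suppress=True)
s=robot.get_state();print(s["time"],s["ee_pos"],s["ee_rot"].T@s["force"],s["ee_rot"].T@s["wrist_torque"],s["opening"])
np.savez("p3.npz",p=s["ee_pos"],R=s["ee_rot"])
w=capture("wrist");cv2.imwrite("pics/w3.png",w)
a=cv2.convertScaleAbs(w[100:400,180:460],alpha=2,beta=20);cv2.imwrite("pics/w3c.png",cv2.resize(a,(560,600),interpolation=2))
```

```text
3.3 [0.56634 0.10818 0.21191] [-0.78095  0.46497 -5.66294] [-0.10316 -0.18409 -0.14669] 0.029773739221887217
```

View pics/w3c.png

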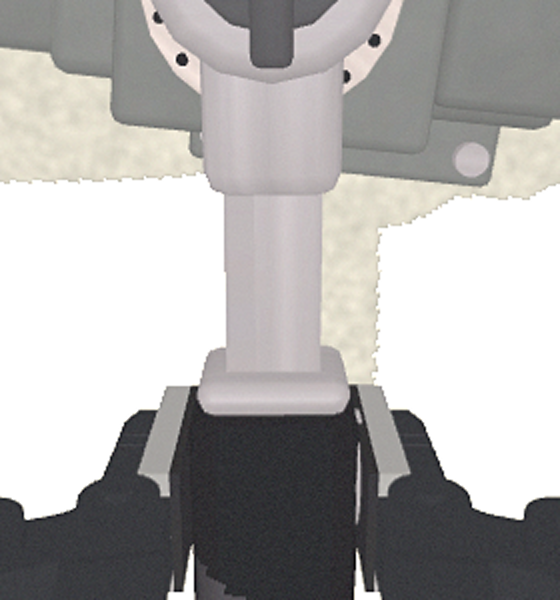

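Call:
carry_out(
  rows=[
    [0,0,0,0,0,0,25],
    [0,0,0,0,0,0,25],
    [-1,0,0,0,0,0,25],
    [-4,0,0,0,0,0,25],
    [-8,0,0,0,0,0,25],
    [-13,0,0,0,0,0,25],
    [-18,0.1,0,0,0,0,25],
    [-23,0.1,0,0,0,0,25],
    [-27,0.1,0,0,0,0,25],
    [-30,0.1,0,0,0,0,25],
    [-30,0.1,0,0,0,0,25],
  ],
  force=60,
)

```text
time: 4.45
ee_pos: [0.5717, 0.079, 0.212]
ee_rot: [[-0.177, 0.984, 0.001], [0.984, 0.177, 0.001], [0.001, 0.001, -1.0]]
force: [1.5, 1.4, 7.1]
opening: 0.0291
```

Run:
```python
from h import *
np.set_printoptions(precision=5,suppress=True)
s=robot.get_state();z=np.load("p3.npz");print(s["time"],1000*z["R"].T@(s["ee_pos"]-z["p"]),s["ee_rot"].T@s["force"],s["ee_rot"].T@s["wrist_torque"],s["opening"])
np.savez("p4.npz",p=s["ee_pos"],R=s["ee_rot"])
w=capture("wrist");cv2.imwrite("pics/w4.png",w)
a=cv2.convertScaleAbs(w[0:400,180:460],alpha=2,beta=20);cv2.imwrite("pics/w4c.png",cv2.resize(a,(420,600),interpolation=2))
```

```text
4.45 [-29.62517   0.15018  -0.11779] [ 1.1305   1.72749 -7.06235] [-0.10701  0.20339 -0.15858] 0.029055278801494715
```

View pics/w4c.png

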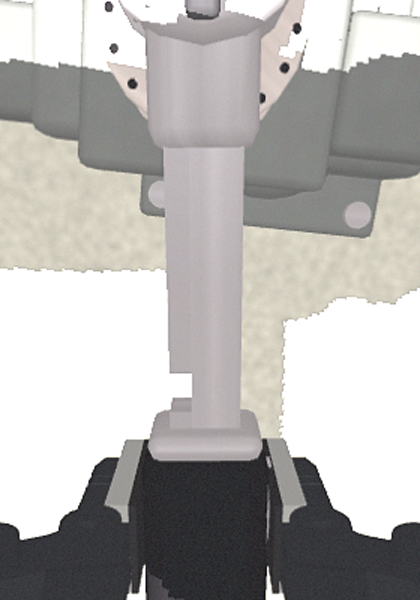

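Call:
carry_out(
  rows=[
    [-3,0.1,0,0,0,0,25],
    [-8,0.2,0,0,0,0,25],
    [-13,0.2,0,0,0,0,25],
    [-18,0.3,0,0,0,0,25],
    [-24,0.3,0,0,0,0,25],
    [-30,0.4,0,0,0,0,25],
    [-36,0.4,0,0,0,0,25],
    [-42,0.4,0,0,0,0,25],
    [-47,0.4,0,0,0,0,25],
    [-52,0.5,0,0,0,0,25],
    [-55,0.5,0,0,0,0,25],
    [-55,0.5,0,0,0,0,25],
  ],
)

```text
time: 5.7
ee_pos: [0.5818, 0.025, 0.2119]
ee_rot: [[-0.177, 0.984, 0.0], [0.984, 0.177, 0.001], [0.001, 0.001, -1.0]]
force: [-0.6, 1.1, 7.3]
opening: 0.0292
```

Run:
```python
from h import *
np.set_printoptions(precision=5,suppress=True)
s=robot.get_state();z=np.load("p3.npz");print(s["time"],1000*z["R"].T@(s["ee_pos"]-z["p"]),s["ee_rot"].T@s["force"],s["ee_rot"].T@s["wrist_torque"],s["opening"])
```

```text
5.7 [-84.64066   0.43342  -0.01325] [ 1.18123 -0.38301 -7.31161] [ 0.0154   0.13571 -0.16506] 0.029233232710864032
```

Call:
carry_out(
  rows=[
    [-3,0,0,0,0,0,25],
    [-7,0,0,0,0,0,25],
    [-10,0,0,0,0,0,25],
    [-12,0.1,0,0,0,0,25],
    [-13,0.1,0,0,0,0,25],
    [-14,0.1,0,0,0,0,25],
    [-14.5,0.1,0,0,0,0,25],
    [-15,0.1,0,0,0,0,25],
    [-15.5,0.1,0,0,0,0,25],
    [-15.5,0.1,0,0,0,0,25],
  ],
)

```text
time: 6.7
ee_pos: [0.5845, 0.0102, 0.2119]
ee_rot: [[-0.178, 0.984, 0.0], [0.984, 0.178, 0.002], [0.002, 0.001, -1.0]]
force: [-1.1, 1.8, 6.8]
opening: 0.0291
```

Run:
```python
from h import *
np.set_printoptions(precision=5,suppress=True)
s=robot.get_state();z=np.load("p3.npz");print(s["time"],1000*z["R"].T@(s["ee_pos"]-z["p"]),s["ee_rot"].T@s["force"],s["ee_rot"].T@s["wrist_torque"],s["opening"])
```

```text
6.7 [-99.62552   0.50759  -0.02309] [ 1.97581 -0.70858 -6.75612] [ 0.03204  0.43222 -0.12462] 0.029129311573721107
```

Call:
carry_out(
  rows=[
    [-0.3,0,0,0,0,0,25],
    [-0.6,0,0,0,0,0,25],
    [-0.9,0,0,0,0,0,25],
    [-1.2,0,0,0,0,0,25],
    [-1.2,0,0,0,0,0,25],
  ],
)

```text
time: 7.2
ee_pos: [0.5846, 0.0098, 0.2119]
ee_rot: [[-0.178, 0.984, -0.0], [0.984, 0.178, 0.003], [0.003, 0.0, -1.0]]
force: [-0.9, 6.0, 6.6]
opening: 0.0286
```

Run:
```python
from h import *
np.set_printoptions(precision=5,suppress=True)
s=robot.get_state();z=np.load("p3.npz");print(s["time"],1000*z["R"].T@(s["ee_pos"]-z["p"]),s["ee_rot"].T@s["force"],s["ee_rot"].T@s["wrist_torque"],s["opening"])
```

```text
7.2 [-100.08378    0.47912    0.04266] [ 6.12562  0.17177 -6.62376] [ 0.05376  0.92394 -0.07353] 0.02858886890570466
```

Call:
carry_out(
  rows=[
    [-0.5,0,0,0,0,0,25],
    [-1,0,0,0,0,0,25],
    [-1.5,0,0,0,0,0,25],
    [-1.5,0,0,0,0,0,25],
    [-1.5,0,0,0,0,0,25],
  ],
)

```text
time: 7.7
ee_pos: [0.5846, 0.0097, 0.2119]
ee_rot: [[-0.179, 0.984, -0.001], [0.984, 0.179, 0.006], [0.006, 0.0, -1.0]]
force: [-1.9, 11.5, 7.4]
opening: 0.029
```

Run:
```python
from h import *
np.set_printoptions(precision=5,suppress=True)
s=robot.get_state();z=np.load("p3.npz");print(s["time"],1000*z["R"].T@(s["ee_pos"]-z["p"]),s["ee_rot"].T@s["force"],s["ee_rot"].T@s["wrist_torque"],s["opening"])
np.savez("p5.npz",p=s["ee_pos"],R=s["ee_rot"])
w=capture("wrist");cv2.imwrite("pics/w5.png",w)
a=cv2.convertScaleAbs(w,alpha=1.6,beta=20);cv2.imwrite("pics/w5c.png",a)
cv2.imwrite("pics/s5.png",cv2.resize(capture("scene")[100:310,310:590],(800,600),interpolation=2))
```

```text
7.7 [-100.18816    0.49906    0.06997] [11.69241  0.19466 -7.34756] [0.04337 1.84429 0.09627] 0.028996889133906214
```

View pics/w5c.png

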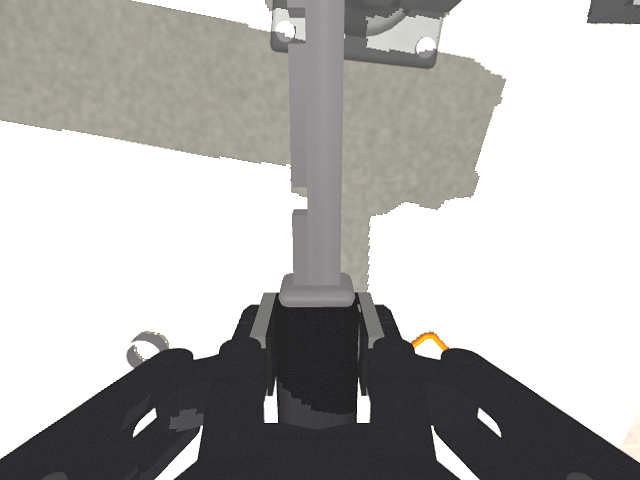

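View pics/s5.png

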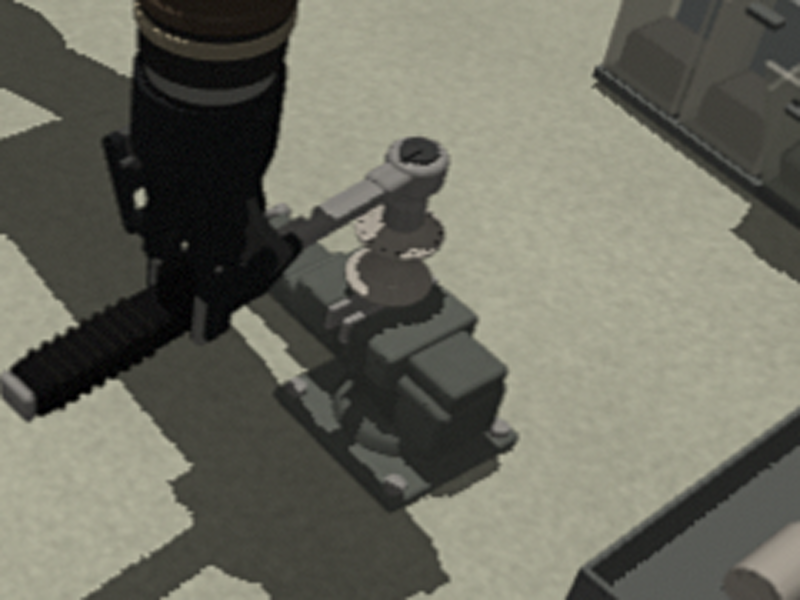

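Call:
carry_out(
  rows=[
    [0.4,0,0,0,0,0,25],
    [0.7,0,0,0,0,0,25],
    [0.7,0,0,0,0,0,25],
    [0.7,0,0,0,0,0,25],
    [0.7,0,0,0,0,0,25],
  ],
  force=75,
)

```text
time: 8.3
ee_pos: [0.5846, 0.0097, 0.2119]
ee_rot: [[-0.179, 0.984, -0.0], [0.984, 0.179, 0.005], [0.005, 0.0, -1.0]]
force: [-2.2, 8.8, 7.6]
opening: 0.0287
```

Run:
```python
from h import *
np.set_printoptions(precision=5,suppress=True)
s=robot.get_state();z=np.load("p3.npz");print(s["time"],1000*z["R"].T@(s["ee_pos"]-z["p"]),s["ee_rot"].T@s["force"],s["opening"])
# head->sleeve distance check: collar front edge pixel predicted vs seen between w3,w5
z5=np.load("p5.npz")
for n,t,uv in(("w3",z,(317,307)),("w5",z5,(317,304))):
    X=atz(ray("wrist",uv,(t["p"],t["R"])),.216);print(n,1000*np.linalg.norm(X[:2]-[.550,.1963]), np.degrees(np.arctan2(X[0]-.55,.1963-X[1])))
```

```text
8.3 [-100.17694    0.48812    0.00893] [ 9.08133 -0.60172 -7.57779] 0.028654303563816267
w3 75.39114614434172 10.40643937262272
w5 174.49045400074718 10.453216905515754
```

Collar moved 99 mm by vision, angle changed 0.05°. Handing in.

```bash
python3 -c "
from rig import job
print(job.close_job())"
```

```text
the job is handed in; nothing more can be done
None
```

I squeezed in the lock button and drew the handle straight out to the second stop. I handed the job in with the gripper still closed on the handle there, at 8.3 s of robot time.

- **Button:** gripping across the sleeve at the button closed the fingers to 29.8 mm on the 30 mm sleeve, so it was flush. The opening stayed between 28.6 and 29.2 mm at every check after that, so the button did not spring out.
- **Full length:** the tool travelled 100.2 mm and then stopped, while the pull rose from 2 to 12 N as I commanded more. The wrist camera put the sleeve collar's travel at 99 mm, so the two agree to about 1 mm. I then eased the pull to about 9 N.
- **Swing:** the handle's angle changed by 0.05° (10.41° to 10.45°) in the pictures. The tool drifted 0.5 mm sideways over the pull.
- **Grip and forces:** I raised the grip to 75 N for the finish. At the last check the force across the handle was under 1 N. A steady vertical load of about 7 N on the fingers remained from the moment the grip closed, and I left it.
- **Loose parts:** the arm stayed well clear of everything on the shelf. I did not measure their positions again afterwards.

No check failed.

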